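# Seat the lens barrel in the V-block

## Robot

A 6-joint arm with a two-finger parallel gripper is mounted at the origin on the work surface. World frame = base frame: x ahead of the robot, y to its left, z up, the work surface at z = 0. Lengths are in mm, angles in degrees, forces in N, time in s.
With the tool pointing down it reaches from about 350 to 850 mm from the base axis. Payload 8.1 kg.
Tool frame: the origin (TCP) lies midway between the tips of the shut fingers; the grasp point (between the pads) lies 19 mm behind it; y points along the fingers, x is the direction in which the jaws open and shut, and the axes are right-handed (so a half turn about y gives the same grasp; the last joint's range is limited). The gripper opens to 85 mm and grips with 20 to 120 N. Pads are 22 mm wide; open, the fingers measure 114 mm over their backs; the gripper's body (76 mm by 85 mm) begins 54 mm behind the grasp point. The pads swing forward as they close: fully open they stand 13 mm farther back than shut.
Start: joints at [-77.143, 7.471, 85.268, -0, 87.261, -4.893], TCP at [182.941, -571.435, 231.292] pointing down, gripper open.
Joint ranges: [-169.43, 169.43], [-51.17, 129.36], [1.28, 143.12], [-76.62, 256.62], [0, 156.53], [-152.29, 152.29]. Speed limits (degrees/s): [136.94, 136.94, 159.86, 180, 180, 180].

## Interface

Orientations are given as [roll, pitch, yaw] about the fixed x, y, z axes, in that order (R = Rz(yaw) Ry(pitch) Rx(roll)).
In Python, from bench import r gives the robot as it stands.
- The arm moves only by the tool move_arm, never from a script. Its arguments are lists of equal length, an entry for each row: "linear": the shift along the tool's x, y, z normalised to -1 to 1, where 1 is 300 mm, a list of three; "twist": the turn, a rotation vector about the tool's x, y, z normalised to -1 to 1, where 1 is pi/2 rad, a list of three; "hand": the opening, from -1 (shut) to 1 (fully open). A call has 1 to 12 rows; each row is the pose to reach, as a shift and turn from the pose measured when the call began, along the tool's axes at that moment; what a row does not reach only later rows make up. A row lasts 1/12 s, in which the tool goes at most 41.7 mm and 7.16 degrees, less where a joint would pass 70% of its speed; a pose out of reach is approached as far as the arm can. A call with a number of a shift or a turn outside -1 to 1 is refused whole. A call with a gripper value outside its range is refused whole. The fingers move at their own pace and stop on an object; "force" is the grip in N (left out, the last holds). Time passes only in rows, so rows that repeat a pose let the fingers close. It gives the time, the measured TCP pose, the force and the opening at its end, in the units of the state.
- r.sense(): the state, without advancing time (a new reading comes with each control period).
- r.snapshot(name): name is "scene" or "top"; returns a dict with "frame" (480x640x3 uint8, red, green, blue), "range_z" (480x640 float32, mm along the optical axis (not along the pixel's ray), 0 where there is no reading), "intrinsics" (3x3 intrinsics, pixels), "R" (3x3) and "t" (3): a world point X has camera coordinates R X + t. Camera axes: x right, y down, z forward; pixel columns grow to the right and rows downward; lengths in mm; the calibration is good to about 2 mm. A picture is of the moment at which its call begins.
- r.hand_in(): hands the job in, once; it reports no verdict.
The state is a dict: "time": time; "joint_pos": joint angles; "qd": joint speeds; "joint_efforts": joint torques, N m; "tool_pos": TCP position; "tcp_rot": TCP orientation; "ft_force": force on the tool from outside, world axes, zero at the start; "wrist_torque": the same for the moment, N m; "finger_gap": finger opening in mm.
Only numpy, scipy, OpenCV 4.12 (cv2) and the standard library are available. Lean on these libraries where they do the work, as an engineer would, in place of code of your own. Each camera call takes 0.05 s, during which the arm holds its last target. There are 200 camera calls.

## Task

Swing the yellow-knobbed latch lever of the purple optics case fully aside, open the lid until it stands up past upright on its own, and take out the black lens barrel with the blue bands. Lay it lengthwise in the groove of the aluminium V-block, centred along the block, and finish while still holding it with the gripper, pushing down steadily with about 10 N so that it is pressed evenly onto both faces of the groove; do not let go. Leave the case open, the white tube in its nest, and the spray bottle, culture flask and tube rack where they are.

Things in the scene. Friction and masses are not known exactly. Their poses are not given: they have to be found in the camera images.
- case: Purple optics case fixed to the table, 130 (x) x 170 (y) x 60 mm high without lid, walls and floor 5 mm. Origin: centre of its underside; +x points to the hinge side, -x to the latch side. Inside are two dark foam nests, lying along case x, at case y = +36 and -36 mm, one tube in each; each nest holds its tube only near x = +-32 mm (pads 16 mm long, their sides up to 34 mm above the table), so the 48 mm between the pads are free for fingers down to the floor.
- latch (a joint): Latch lever, turning about an upright pivot on a block at the middle of the case's front (-x) side. 0 = latched: knob arm points to case -x and the nose lies over the lid's edge, really blocking it. It grows to 1.7 rad, its stop, as the knob swings round towards case -y (anticlockwise seen from above); starts at 0 to 0.25; the nose is clear of the lid from 1.3 on. Light friction, stays where left (about 0.5 N at the knob).
- latch_knob (a point): Point to grip on the yellow round upright knob of the lever, diameter 16 mm, 40 mm tall, spanning 76 to 116 mm above the table; this point lies on its axis at 104 mm. The axis of the knob is 60 mm from the pivot; the lever plate below it is 12 mm wide.
- latch_pivot (a point): On the upright pivot axis of the latch lever, 70 mm above the table, 78 mm from the case origin towards case -x.
- lid (a joint): Lid hinge: 0 = shut, grows as it opens upward, 1.57 = lid upright, stop at 1.95. Hinge friction keeps the lid at whatever angle it is left (about 1.5 to 3 N at the handle).
- lid_handle (a point): Middle of the steel bar handle on the lid: a round bar 11 mm thick and 85 mm long along case y, standing 35 mm off the lid (bar axis 103 mm above the table when shut), 30 mm behind the lid's front edge. Relative to the hinge line it lies 100 mm towards case -x and 43 mm up when the lid is shut. Gripped across the bar, it may turn between the fingers.
- lid_hinge (a point): Middle of the lid's hinge line, along case y, at the case's far (+x) upper edge, 60 mm above the table. The lid is 130 x 170 x 8 mm.
- barrel_center (a point): Centre of the black lens barrel with two blue bands: a cylinder 30 mm in diameter and 92 mm long, about 0.18 kg, axis along its own x (either end alike). In its nest it lies along case x, its axis 34 mm above the table. It is in either of the two nests.
- spare_center (a point): Centre of the white tube with orange bands, the same size, in the other nest: to be left alone.
- seat (a point): Where the centre of the barrel lies when seated in the V-block: 58 mm above the table, in the middle of the block; its x is the direction of the groove.
- vblock: V-block fixed to the table: base plate 100 (x) x 90 (y) x 12 mm and two aluminium saddles, each 14 mm long, at x = +-32 mm, 62 mm wide (y), 55 mm high, with a 90 degree V groove along x whose faces rise at 45 degrees to both sides. Between the saddles are 50 mm of free room for fingers, down to the plate. Origin: centre of its underside; groove along its x.
- vface_left: The groove's faces on the block's +y side (both saddles); part of the block, its origin is the block's origin.
- vface_right: The groove's faces on the block's -y side (both saddles); its origin is the block's origin.
- spray: White spray bottle with green head, 60 x 85 mm, 206 mm tall; origin at the centre of its underside. Bystander.
- flask: Small pink culture flask with red cap lying flat, about 85 x 45 x 24 mm; origin under its middle. Bystander.
- rack: Blue rack with six red sample tubes, 76 (x) x 50 (y) mm, 92 mm tall; origin at the centre of its underside. Bystander.

How it is judged:
By the outcome, as a careful person would: the job done as asked, in the order asked, and still so for the second after the job is handed in, while the arm keeps its last pose, push and grip.
It also fails if it takes over 72 s, if anything falls off the work surface, if the arm or the gripper's body presses on something with over 40 N, if the wrist force passes 120 N, or if a joint passes its speed limit or range.

## Working session

There is one attempt and no reset: what is moved stays moved. The work goes in short steps, Python scripts to look and compute and a tool call to move; the robot and the scene stay as the last step left them, time stands still between calls to the robot, and variables do not carry over. Pictures are saved under pics/ and viewed, on a budget of 10 in all, crops included, one or two more only if the job needs it, and the job is handed in when it is done.

Besides the shell and the picture viewer there is one more tool, called after "Emit:" as name(argument=value, ...), one argument or row to a line, values as JSON. move_arm: Moves the arm, as the interface text tells. Scaled input: -1 to 1 covers 300 mm each way for a shift and pi/2 rad each way for a turn. Its arguments: {"type":"object","properties":{"linear":{"type":"array","items":{"type":"array","items":{"type":"number","minimum":-1,"maximum":1}}},"twist":{"type":"array","items":{"type":"array","items":{"type":"number","minimum":-1,"maximum":1}}},"hand":{"type":"array","items":{"type":"number"}},"force":{"type":"number"}},"required":["linear","twist","hand"]}

```bash
ls; mkdir -p pics; python3 - <<'E'
from bench import r
import cv2,numpy as np
print(r.sense())
for n in("scene","top"):
    s=r.snapshot(n); cv2.imwrite(f"pics/{n}0.png",s["frame"][:,:,::-1]); np.savez(f"{n}0.npz",**s); print(s["intrinsics"],s["R"],s["t"])
E
```

```text
pics
{'time': 0.0, 'joint_pos': array([-7.71443403e+01,  7.51141611e+00,  8.53291044e+01, -5.95944849e-04,
        8.72625202e+01, -4.89129695e+00]), 'qd': array([-0.00979039, -0.02169837,  0.0082329 ,  0.00120279,  0.00225158,
        0.01608044]), 'joint_efforts': array([ 1.75577494e-03, -5.69391096e+01, -5.00549805e+01, -1.43163466e-04,
        1.48995803e-02,  6.39242148e-05]), 'tool_pos': array([ 182.80101739, -570.89938767,  230.28460483]), 'tcp_rot': array([-89.99180721,   0.10271624, -72.253007  ]), 'ft_force': array([-0.01957688,  1.35944412,  0.40539667]), 'wrist_torque': array([ 0.02080704,  0.01841972, -0.02302675]), 'finger_gap': 85.26108730224699}
[[492.89800004   0.         318.98466611]
 [  0.         492.89800004 242.81731927]
 [  0.           0.           1.        ]] [[-0.80458916  0.59382099 -0.00359276]
 [ 0.31866539  0.42665003 -0.84641722]
 [-0.50108747 -0.68216301 -0.53250819]] [ 384.84417052 -125.34770331 1405.52869195]
[[439.55212589   0.         318.59426441]
 [  0.         439.55212589 244.60989655]
 [  0.           0.           1.        ]] [[ 0.02262919 -0.99939495  0.02641303]
 [-0.99587663 -0.02485537 -0.0872465 ]
 [ 0.08785022 -0.0243298  -0.99583653]] [ 78.02251596 532.50574167 800.95800894]
```

View pics/scene0.png

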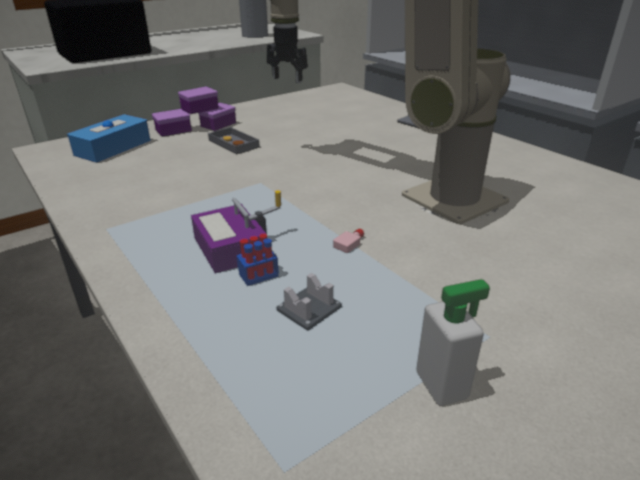

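View pics/top0.png

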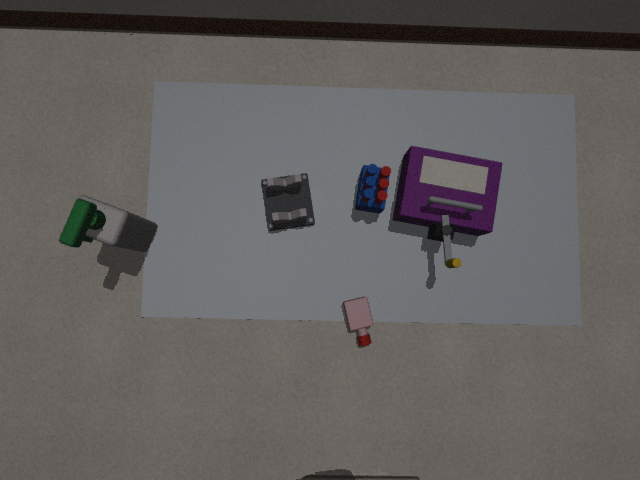

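The top view shows the case at about (452,190), the knob at (454,263), the handle bar at (455,205), the V-block at (288,202), the rack at (373,189) and the flask at (358,318). The scene view agrees with this layout. Next I'll measure positions.

```bash
cat > h.py <<'E'
import numpy as np,cv2
def ray(s,uv,z):
    R,t,K=s["R"],s["t"],s["intrinsics"]; c=-R.T@t
    uv=np.atleast_2d(uv).astype(float); d=np.c_[(uv-K[:2,2])/np.diag(K)[:2],np.ones(len(uv))]@R
    return c+d*((z-c[2])/d[:,2])[:,None]
def proj(s,X):
    p=s["R"]@np.array(X,float)+s["t"]; return (s["intrinsics"]@p)[:2]/p[2]
def blob(m,roi):
    k=np.zeros(m.shape,np.uint8);x0,y0,x1,y1=roi;k[y0:y1,x0:x1]=m[y0:y1,x0:x1]*255
    c=cv2.findContours(k,cv2.RETR_EXTERNAL,cv2.CHAIN_APPROX_NONE)[0]
    return max(c,key=cv2.contourArea)
def cloud(s):
    v,u=np.mgrid[:480,:640];z=s["range_z"];K=s["intrinsics"]
    P=np.stack([(u-K[0,2])/K[0,0]*z,(v-K[1,2])/K[1,1]*z,z],-1)
    X=(P-s["t"])@s["R"]; X[z==0]=np.nan; return X
E
python3 - <<'E'
from h import *
s=np.load("top0.npz");f=s["frame"].astype(int);X=cloud(s);hsv=cv2.cvtColor(s["frame"],cv2.COLOR_RGB2HSV).astype(int)
Z=X[...,2];np.set_printoptions(precision=1,suppress=True)
y=blob((hsv[...,0]>15)&(hsv[...,0]<32)&(hsv[...,1]>150),(430,245,480,285))
print("knob px",y.reshape(-1,2).min(0),y.reshape(-1,2).max(0))
yt=(hsv[...,0]>15)&(hsv[...,0]<32)&(hsv[...,1]>150)&(Z>108)
print("knob top mean",np.nanmean(X[yt],0),yt.sum())
roi=np.zeros(Z.shape,bool);roi[140:245,390:510]=1
def rect(m,name):
    p=X[m][:,:2].astype(np.float32);b=cv2.minAreaRect(p);print(name,b,np.nanmedian(X[m],0),m.sum())
rect(roi&(Z>62)&(Z<74)&(np.arange(480)[:,None]<236)&~((f[...,0]<45)&(f[...,2]<45)),"lid")
rect(roi&(Z>98)&(np.arange(480)[:,None]<225),"bar")
roi[:]=0;roi[165:240,255:322]=1
rect(roi&(Z>6)&(Z<20),"plate")
rect(roi&(Z>30)&(Z<60),"saddles")
roi[:]=0;roi[160:218,350:398]=1;rect(roi&(Z>30),"rack")
roi[:]=0;roi[290:350,335:380]=1;rect(roi&(Z>12),"flask")
roi[:]=0;roi[190:260,50:160]=1;rect(roi&(Z>40),"spray")
E
```

```text
knob px [446 258] [460 267]
knob top mean [ 498.2 -136.5  114.2] 69
lid ((624.2857666015625, -143.65673828125), (169.8829803466797, 152.9788055419922), 81.02816009521484) [ 641.4 -144.9   67.4] 5795
bar ((600.7308349609375, -139.36634826660156), (95.2126235961914, 11.382736206054688), 80.62641143798828) [ 600.1 -138.1  106.7] 353
plate ((613.2454223632812, 152.03659057617188), (99.68667602539062, 90.02987670898438), 9.905713081359863) [612.3 151.3  10.8] 1720
saddles ((613.6912231445312, 152.04080200195312), (78.89607238769531, 61.92306900024414), 10.039372444152832) [634.  152.2  48.4] 647
rack ((631.5191650390625, -20.5848388671875), (78.78386688232422, 84.50741577148438), 82.06466674804688) [631.6  -4.9  69.2] 1235
flask ((389.48870849609375, 10.715404510498047), (86.63636779785156, 45.08952331542969), 14.115964889526367) [397.9  11.2  22.4] 919
spray ((541.7490234375, 446.2484130859375), (84.03893280029297, 77.04347229003906), 71.15675354003906) [540.2 430.3 149. ] 3265
```

```bash
cat >> h.py <<'E'
from scipy.spatial.transform import Rotation as Ro
np.set_printoptions(precision=3,suppress=True)
def plan(*ts):
    "each t: (pos, rpy) world target of TCP -> prints normalised linear/twist from the present pose"
    from bench import r
    s=r.sense();R0=Ro.from_euler("xyz",s["tcp_rot"],degrees=True);p0=s["tool_pos"]
    print("t",round(s["time"],2),"p",p0,"rpy",s["tcp_rot"],"F",s["ft_force"],"gap",round(s["finger_gap"],1))
    for p,e in ts:
        R1=Ro.from_euler("xyz",e,degrees=True)
        print(np.round(R0.inv().apply(np.array(p)-p0)/300,3).tolist(),np.round((R0.inv()*R1).as_rotvec()/(np.pi/2),3).tolist())
C=np.array([635.4,-145.2]);cx=np.array([.9877,-.1564]);cy=np.array([.1564,.9877])
PIV=C-78*cx
def case(x,y,z): return np.r_[C+x*cx+y*cy,z]
E
python3 - <<'E'
from h import *
k=(-90,0,-72)
plan(([350,-340,170],k),([498,-136.5,150],k),([498,-136.5,88],k))
E
```

```text
t 0.1 p [ 182.829 -570.92   230.313] rpy [-89.99    0.099 -72.25 ] F [ 0.233 -0.293 -0.123] gap 85.3
[-0.563, 0.202, 0.765] [-0.0, -0.003, -0.001]
[-1.058, 0.27, 1.442] [-0.0, -0.003, -0.001]
[-1.058, 0.476, 1.442] [-0.0, -0.003, -0.001]
```

Emit:
move_arm(
  linear=[
    [-0.56,0.2,0.76],
    [-0.56,0.2,0.76],
    [-0.56,0.2,0.76],
    [-0.56,0.2,0.76],
    [-0.56,0.2,0.76],
    [-0.56,0.2,0.76],
    [-0.56,0.2,0.76],
    [-0.56,0.2,0.76],
    [-0.56,0.2,0.76],
  ],
  twist=[
    [0,0,0],
    [0,0,0],
    [0,0,0],
    [0,0,0],
    [0,0,0],
    [0,0,0],
    [0,0,0],
    [0,0,0],
    [0,0,0],
  ],
  hand=[-0.1,-0.1,-0.1,-0.1,-0.1,-0.1,-0.1,-0.1,-0.1],
  force=20,
)

```text
time: 0.85
tool_pos: [349.4, -339.1, 169.7]
tcp_rot: [-90.0, 0.2, -72.0]
ft_force: [0.4, -0.6, 0.3]
finger_gap: 38.5
```

```bash
python3 - <<'E'
from h import *
k=(-90,0,-72)
plan(([498,-136.5,140],k),([498,-136.5,88],k))
E
```

```text
t 0.85 p [ 349.411 -339.135  169.687] rpy [-90.029   0.195 -72.009] F [ 0.427 -0.607  0.253] gap 38.5
[-0.489, 0.1, 0.68] [0.0, -0.0, -0.002]
[-0.489, 0.274, 0.68] [0.0, -0.0, -0.002]
```

Emit:
move_arm(
  linear=[
    [-0.489,0.1,0.68],
    [-0.489,0.1,0.68],
    [-0.489,0.1,0.68],
    [-0.489,0.1,0.68],
    [-0.489,0.1,0.68],
    [-0.489,0.1,0.68],
    [-0.489,0.1,0.68],
    [-0.489,0.1,0.68],
    [-0.489,0.274,0.68],
    [-0.489,0.274,0.68],
    [-0.489,0.274,0.68],
    [-0.489,0.274,0.68],
  ],
  twist=[
    [0,0,0],
    [0,0,0],
    [0,0,0],
    [0,0,0],
    [0,0,0],
    [0,0,0],
    [0,0,0],
    [0,0,0],
    [0,0,0],
    [0,0,0],
    [0,0,0],
    [0,0,0],
  ],
  hand=[-0.1,-0.1,-0.1,-0.1,-0.1,-0.1,-0.1,-0.1,-0.1,-0.1,-0.1,-0.1],
)

```text
time: 1.85
tool_pos: [496.8, -137.7, 87.8]
tcp_rot: [-90.1, 0.3, -72.1]
ft_force: [0.9, 0.5, 0.9]
finger_gap: 38.4
```

Emit:
move_arm(
  linear=[
    [0,0,0],
    [0,0,0],
    [0,0,0],
    [0,0,0],
    [0,0,0],
    [0,0,0],
  ],
  twist=[
    [0,0,0],
    [0,0,0],
    [0,0,0],
    [0,0,0],
    [0,0,0],
    [0,0,0],
  ],
  hand=[-1,-1,-1,-1,-1,-1],
  force=20,
)

```text
time: 2.35
tool_pos: [497.6, -138.6, 89.7]
tcp_rot: [-90.1, 0.1, -72.1]
ft_force: [-4.3, -2.7, 7.8]
finger_gap: 15.5
```

```bash
python3 - <<'E'
from h import *
k=(-90,0,-72)
from bench import r
p=r.sense()["tool_pos"][:2]; a0=np.degrees(np.arctan2(*(p-PIV)[::-1])); print(PIV,np.linalg.norm(p-PIV),a0)
A=np.r_[np.arange(190,266,7.),267,268.5]
plan(*[(np.r_[PIV+60*np.array([np.cos(np.radians(a)),np.sin(np.radians(a))]),88.5],k) for a in A])
E
```

```text
[ 558.359 -133.001] 60.979759972182165 -174.69835920302347
t 2.35 p [ 497.641 -138.635   89.69 ] rpy [-90.059   0.121 -72.136] F [-4.315 -2.695  7.837] gap 15.5
[0.017, 0.004, 0.0] [0.001, -0.002, -0.001]
[0.041, 0.004, -0.002] [0.001, -0.002, -0.001]
[0.066, 0.004, -0.0] [0.001, -0.002, -0.001]
[0.09, 0.004, 0.004] [0.001, -0.002, -0.001]
[0.113, 0.004, 0.011] [0.001, -0.002, -0.001]
[0.135, 0.004, 0.02] [0.001, -0.002, -0.001]
[0.156, 0.004, 0.033] [0.001, -0.002, -0.001]
[0.176, 0.004, 0.048] [0.001, -0.002, -0.001]
[0.193, 0.003, 0.065] [0.001, -0.002, -0.001]
[0.208, 0.003, 0.084] [0.001, -0.002, -0.001]
[0.221, 0.003, 0.105] [0.001, -0.002, -0.001]
[0.231, 0.003, 0.127] [0.001, -0.002, -0.001]
[0.233, 0.003, 0.132] [0.001, -0.002, -0.001]
```

Emit:
move_arm(
  linear=[
    [0.017,0,0],
    [0.041,0,-0.002],
    [0.066,0,0],
    [0.09,0,0.004],
    [0.113,0,0.011],
    [0.135,0,0.02],
    [0.156,0,0.033],
    [0.176,0,0.048],
    [0.193,0,0.065],
    [0.208,0,0.084],
    [0.221,0,0.105],
    [0.231,0,0.127],
  ],
  twist=[
    [0,0,0],
    [0,0,0],
    [0,0,0],
    [0,0,0],
    [0,0,0],
    [0,0,0],
    [0,0,0],
    [0,0,0],
    [0,0,0],
    [0,0,0],
    [0,0,0],
    [0,0,0],
  ],
  hand=[-1,-1,-1,-1,-1,-1,-1,-1,-1,-1,-1,-1],
)

```text
time: 3.35
tool_pos: [556.1, -193.3, 89.7]
tcp_rot: [-90.0, 0.1, -72.1]
ft_force: [-2.3, 2.5, 2.6]
finger_gap: 15.1
```

```bash
python3 - <<'E'
from h import *
k=(-90,0,-72)
from bench import r
p=r.sense()["tool_pos"][:2]; print(np.linalg.norm(p-PIV),np.degrees(np.arctan2(*(p-PIV)[::-1]))+360)
q=PIV+60*np.array([np.cos(np.radians(270)),np.sin(np.radians(270))])
plan((np.r_[q,89.],k))
E
```

```text
60.35239533772657 267.8897805691995
t 3.35 p [ 556.137 -193.312   89.733] rpy [-90.044   0.091 -72.138] F [-2.283  2.525  2.623] gap 15.1
[0.001, 0.002, 0.007] [0.0, -0.002, -0.001]
```

Emit:
move_arm(
  linear=[
    [0,0,0.008],
    [0,0,0.008],
    [0,0,0.006],
    [0,0,0.006],
    [0,0,0.006],
    [0,-0.15,0.006],
    [0,-0.25,0.006],
    [0,-0.25,0.006],
  ],
  twist=[
    [0,0,0],
    [0,0,0],
    [0,0,0],
    [0,0,0],
    [0,0,0],
    [0,0,0],
    [0,0,0],
    [0,0,0],
  ],
  hand=[-1,-1,-0.3,-0.3,-0.3,-0.3,-0.3,-0.3],
)

```text
time: 4.02
tool_pos: [561.6, -194.3, 173.0]
tcp_rot: [-89.5, -0.3, -72.1]
ft_force: [1.2, -1.2, 1.1]
finger_gap: 29.9
```

```bash
python3 - <<'E'
from h import *
from bench import r
s=r.snapshot("top");hsv=cv2.cvtColor(s["frame"],cv2.COLOR_RGB2HSV).astype(int);X=cloud(s)
m=(hsv[...,0]>15)&(hsv[...,0]<32)&(hsv[...,1]>150)&(X[...,2]>60)&(X[...,2]<125)
print(m.sum(),np.nanmean(X[m],0) if m.any() else 0)
cv2.imwrite("pics/top1.png",s["frame"][:,:,::-1])
k=(-90,0,-9)
plan((case(-35,0,150),k),(case(-35,0,94),k))
E
```

```text
97 [ 551.716 -188.285  104.755]
t 4.07 p [ 560.813 -193.959  170.097] rpy [-89.643  -0.248 -72.14 ] F [ 0.624  0.955 -0.147] gap 29.9
[-0.131, 0.068, 0.182] [-0.002, -0.702, 0.005]
[-0.132, 0.254, 0.181] [-0.002, -0.702, 0.005]
```

Emit:
move_arm(
  linear=[
    [-0.131,0.068,0.182],
    [-0.131,0.068,0.182],
    [-0.131,0.068,0.182],
    [-0.131,0.068,0.182],
    [-0.131,0.068,0.182],
    [-0.131,0.068,0.182],
    [-0.131,0.068,0.182],
    [-0.131,0.068,0.182],
    [-0.131,0.068,0.182],
    [-0.131,0.068,0.182],
    [-0.131,0.068,0.182],
    [-0.131,0.068,0.182],
  ],
  twist=[
    [0,-0.702,0],
    [0,-0.702,0],
    [0,-0.702,0],
    [0,-0.702,0],
    [0,-0.702,0],
    [0,-0.702,0],
    [0,-0.702,0],
    [0,-0.702,0],
    [0,-0.702,0],
    [0,-0.702,0],
    [0,-0.702,0],
    [0,-0.702,0],
  ],
  hand=[-0.1,-0.1,-0.1,-0.1,-0.1,-0.1,-0.1,-0.1,-0.1,-0.1,-0.1,-0.1],
)

```text
time: 5.07
tool_pos: [600.5, -139.7, 149.3]
tcp_rot: [-90.0, -0.4, -9.2]
ft_force: [0.7, -0.5, 0.1]
finger_gap: 38.1
```

```bash
python3 - <<'E'
from h import *
k=(-90,0,-9)
plan((case(-35,0,95),k))
E
```

```text
t 5.07 p [ 600.523 -139.722  149.284] rpy [-90.049  -0.386  -9.165] F [ 0.682 -0.515  0.144] gap 38.1
[-0.0, 0.181, 0.0] [0.001, -0.002, 0.004]
```

Emit:
move_arm(
  linear=[
    [0,0.18,0],
    [0,0.18,0],
    [0,0.18,0],
    [0,0.18,0],
    [0,0.18,0],
    [0,0.18,0],
    [0,0.18,0],
    [0,0.18,0],
    [0,0.18,0],
    [0,0.18,0],
  ],
  twist=[
    [0,0,0],
    [0,0,0],
    [0,0,0],
    [0,0,0],
    [0,0,0],
    [0,0,0],
    [0,0,0],
    [0,0,0],
    [0,0,0],
    [0,0,0],
  ],
  hand=[-0.1,-0.1,-0.1,-0.1,-1,-1,-1,-1,-1,-1],
  force=30,
)

```text
time: 5.9
tool_pos: [602.2, -140.2, 97.4]
tcp_rot: [-90.1, -0.6, -9.2]
ft_force: [-0.7, 0.4, 7.0]
finger_gap: 9.5
```

```bash
cat >> h.py <<'E'
def lidpose(th,tilt,d):
    "TCP pose with the bar d mm behind the TCP, lid angle th deg, tool leaned by tilt deg (body towards +x)"
    a=np.radians(156.7-th); b=case(65+108.9*np.cos(a),0,60+108.9*np.sin(a))
    # tool at tilt 0: rpy(-90,0,-9); lean about world axis cy
    R=Ro.from_rotvec(np.radians(tilt)*np.r_[cy,0])*Ro.from_euler("xyz",(-90,0,-9),degrees=True)
    return b+d*R.apply([0,1,0]),R.as_euler("xyz",degrees=True)
E
python3 - <<'E'
from h import *
plan(*[lidpose(th,20*th/100,9) for th in range(6,76,6)])
print(lidpose(100,20,9))
E
```

```text
t 5.9 p [ 602.176 -140.204   97.383] rpy [-90.075  -0.572  -9.17 ] F [-0.665  0.43   6.993] gap 9.5
[0.012, -0.023, 0.001] [0.001, -0.002, 0.02]
[0.032, -0.055, 0.001] [0.001, -0.002, 0.033]
[0.055, -0.084, 0.001] [0.001, -0.002, 0.046]
[0.081, -0.111, 0.001] [0.001, -0.002, 0.06]
[0.11, -0.136, 0.001] [0.001, -0.002, 0.073]
[0.141, -0.156, 0.001] [0.001, -0.002, 0.086]
[0.174, -0.174, 0.001] [0.001, -0.002, 0.1]
[0.209, -0.188, 0.001] [0.001, -0.002, 0.113]
[0.245, -0.198, 0.001] [0.001, -0.002, 0.126]
[0.282, -0.204, 0.001] [0.001, -0.002, 0.14]
[0.319, -0.206, 0.002] [0.001, -0.002, 0.153]
[0.357, -0.204, 0.002] [0.001, -0.002, 0.166]
(array([ 755.613, -164.236,  142.562]), array([-90.001,  20.   ,  -9.   ]))
```

Emit:
move_arm(
  linear=[
    [0.012,-0.02,0],
    [0.032,-0.052,0],
    [0.055,-0.081,0],
    [0.081,-0.108,0],
    [0.11,-0.133,0],
    [0.141,-0.153,0],
    [0.174,-0.171,0],
    [0.209,-0.185,0],
    [0.245,-0.195,0],
  ],
  twist=[
    [0,0,0.02],
    [0,0,0.033],
    [0,0,0.046],
    [0,0,0.06],
    [0,0,0.073],
    [0,0,0.086],
    [0,0,0.1],
    [0,0,0.113],
    [0,0,0.126],
  ],
  hand=[-1,-1,-1,-1,-1,-1,-1,-1,-1],
)

```text
time: 6.65
tool_pos: [674.4, -151.8, 160.7]
tcp_rot: [-90.1, 10.8, -9.2]
ft_force: [-7.9, 2.3, 16.6]
finger_gap: 9.5
```

```bash
python3 - <<'E'
from h import *
from bench import r
s=r.snapshot("scene");cv2.imwrite("pics/scene2.png",cv2.resize(s["frame"][120:320,120:380,::-1],None,fx=3,fy=3)[:600,:780])
plan(*[lidpose(th,22*th/100,7) for th in range(54,110,5)])
E
```

```text
t 6.7 p [ 676.049 -152.085  160.821] rpy [-90.103  10.74   -9.199] F [-7.261  2.712 22.146] gap 9.3
[-0.004, 0.006, 0.001] [0.001, -0.002, 0.013]
[0.025, -0.006, 0.002] [0.001, -0.002, 0.025]
[0.055, -0.014, 0.002] [0.001, -0.002, 0.037]
[0.085, -0.02, 0.002] [0.001, -0.002, 0.049]
[0.116, -0.024, 0.002] [0.001, -0.002, 0.062]
[0.148, -0.024, 0.002] [0.001, -0.002, 0.074]
[0.179, -0.022, 0.002] [0.001, -0.002, 0.086]
[0.21, -0.017, 0.002] [0.001, -0.002, 0.098]
[0.24, -0.01, 0.002] [0.001, -0.002, 0.11]
[0.269, 0.001, 0.002] [0.001, -0.002, 0.123]
[0.298, 0.014, 0.003] [0.0, -0.002, 0.135]
[0.325, 0.029, 0.003] [0.0, -0.002, 0.147]
```

View pics/scene2.png

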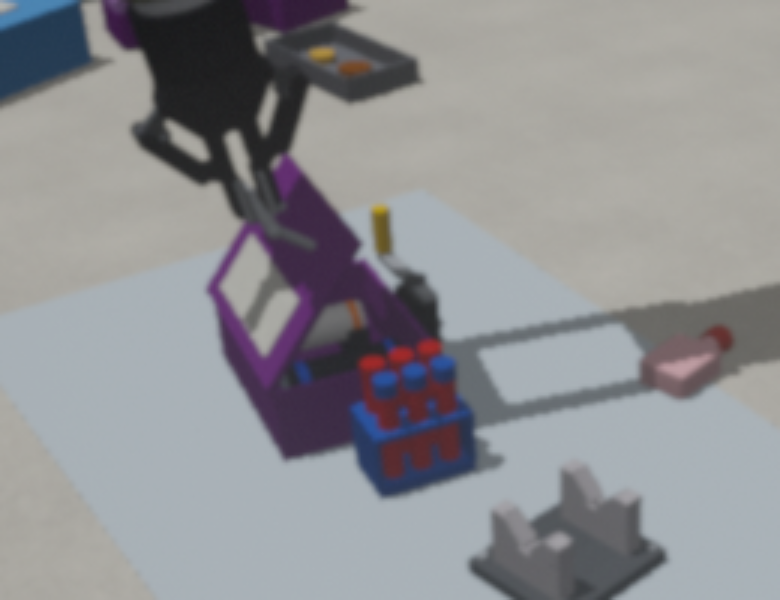

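The lid is at about 50°. The blue-banded barrel is in the +y nest (next to the rack) and the white tube is in the -y nest. I'll take the lid a little further, release it, and then push its inner face from the front.

Emit:
move_arm(
  linear=[
    [0.0,-0.006,0],
    [0.025,-0.014,0],
    [0.055,-0.022,0],
    [0.085,-0.028,0],
    [0.1,-0.03,0],
    [0.1,-0.03,0],
    [0.1,-0.03,0],
    [0.1,-0.03,0],
  ],
  twist=[
    [0,0,0.013],
    [0,0,0.015],
    [0,0,0.015],
    [0,0,0.015],
    [0,0,0.015],
    [0,0,0.015],
    [0,0,0.015],
    [0,0,0.015],
  ],
  hand=[-1,-1,-1,-1,-1,-0.5,-0.5,-0.5],
)

```text
time: 7.37
tool_pos: [706.7, -157.0, 163.9]
tcp_rot: [-90.1, 12.1, -9.2]
ft_force: [0.2, -0.0, 0.2]
finger_gap: 21.4
```

```bash
python3 - <<'E'
from h import *
plan()
from bench import r
s=r.snapshot("scene");cv2.imwrite("pics/scene3.png",cv2.resize(s["frame"][120:320,120:380,::-1],None,fx=3,fy=3)[:600,:780])
E
```

```text
t 7.37 p [ 706.704 -157.041  163.924] rpy [-90.105  12.078  -9.201] F [ 0.208 -0.023  0.228] gap 21.4
```

View pics/scene3.png

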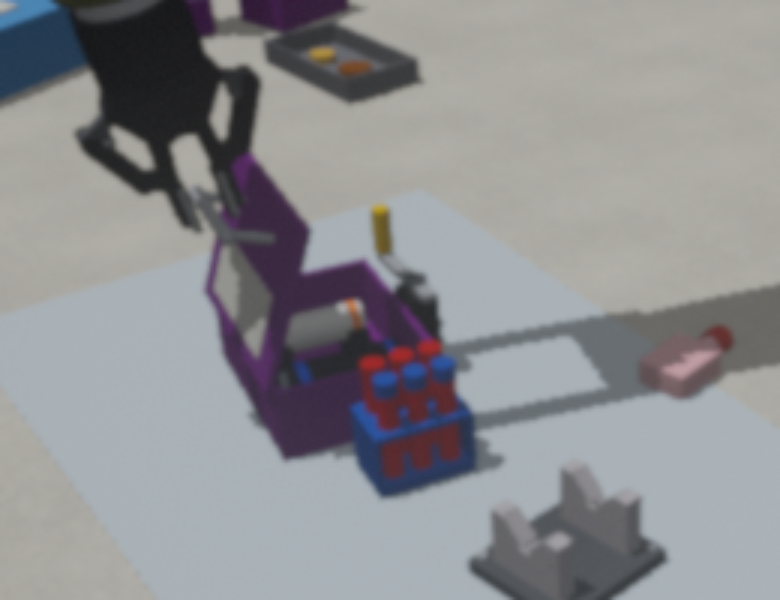

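```bash
python3 - <<'E'
from h import *
k=(-90,0,-9)
plan((lidpose(67,12,-85)),(case(40,0,262),k),(case(-50,0,262),k),(case(-50,0,165),k),(case(70,0,165),k),(case(78,0,165),k))
E
```

```text
t 7.42 p [ 706.6   -157.029  163.966] rpy [-90.105  12.087  -9.2  ] F [ 0.017 -0.393 -0.355] gap 20.8
[-0.025, -0.295, 0.001] [0.001, -0.002, -0.001]
[-0.173, -0.297, 0.001] [0.001, -0.002, -0.134]
[-0.467, -0.234, -0.0] [0.001, -0.002, -0.134]
[-0.399, 0.082, 0.001] [0.001, -0.002, -0.134]
[-0.008, -0.002, 0.002] [0.001, -0.002, -0.134]
[0.018, -0.007, 0.002] [0.001, -0.002, -0.134]
```

Emit:
move_arm(
  linear=[
    [0,-0.3,0],
    [0,-0.3,0],
    [0,-0.3,0],
    [-0.467,-0.25,0],
    [-0.467,-0.25,0],
    [-0.467,-0.25,0],
    [-0.467,-0.25,0],
    [-0.467,-0.25,0],
    [-0.4,0.08,0],
    [-0.4,0.08,0],
    [-0.4,0.08,0],
    [-0.4,0.08,0],
  ],
  twist=[
    [0,0,0],
    [0,0,0],
    [0,0,0],
    [0,0,-0.134],
    [0,0,-0.134],
    [0,0,-0.134],
    [0,0,-0.134],
    [0,0,-0.134],
    [0,0,-0.134],
    [0,0,-0.134],
    [0,0,-0.134],
    [0,0,-0.134],
  ],
  hand=[-0.5,-0.5,-0.5,-0.5,-1,-1,-1,-1,-1,-1,-1,-1],
)

```text
time: 8.42
tool_pos: [581.6, -136.3, 160.0]
tcp_rot: [-90.0, 0.5, -9.2]
ft_force: [-0.2, 0.2, -0.4]
finger_gap: -0.3
```

```bash
python3 - <<'E'
from h import *
k=(-90,0,-9)
plan((case(0,0,165),k),(case(80,0,165),k))
E
```

```text
t 8.42 p [ 581.625 -136.298  160.044] rpy [-90.03    0.505  -9.19 ] F [-0.204  0.181 -0.382] gap -0.3
[0.182, -0.018, -0.001] [0.0, -0.002, -0.006]
[0.448, -0.02, 0.0] [0.0, -0.002, -0.006]
```

Push smoothly, about 13 mm per row.

Emit:
move_arm(
  linear=[
    [0.04,-0.018,0],
    [0.08,-0.018,0],
    [0.12,-0.018,0],
    [0.16,-0.018,0],
    [0.2,-0.018,0],
    [0.24,-0.018,0],
    [0.28,-0.018,0],
    [0.32,-0.018,0],
    [0.36,-0.018,0],
    [0.4,-0.018,0],
    [0.43,-0.018,0],
    [0.45,-0.018,0],
  ],
  twist=[
    [0,0,0],
    [0,0,0],
    [0,0,0],
    [0,0,0],
    [0,0,0],
    [0,0,0],
    [0,0,0],
    [0,0,0],
    [0,0,0],
    [0,0,0],
    [0,0,0],
    [0,0,0],
  ],
  hand=[-1,-1,-1,-1,-1,-1,-1,-1,-1,-1,-1,-1],
)

```text
time: 9.42
tool_pos: [716.4, -158.2, 166.1]
tcp_rot: [-90.0, 0.4, -9.2]
ft_force: [0.0, -0.1, -0.3]
finger_gap: -0.1
```

```bash
python3 - <<'E'
from h import *
from bench import r
s=r.snapshot("scene");cv2.imwrite("pics/scene4.png",cv2.resize(s["frame"][120:320,120:380,::-1],None,fx=3,fy=3)[:600,:780])
plan()
E
```

```text
t 9.47 p [ 716.825 -158.243  165.857] rpy [-90.043   0.361  -9.19 ] F [-1.098 -0.287 -0.583] gap -0.3
```

View pics/scene4.png

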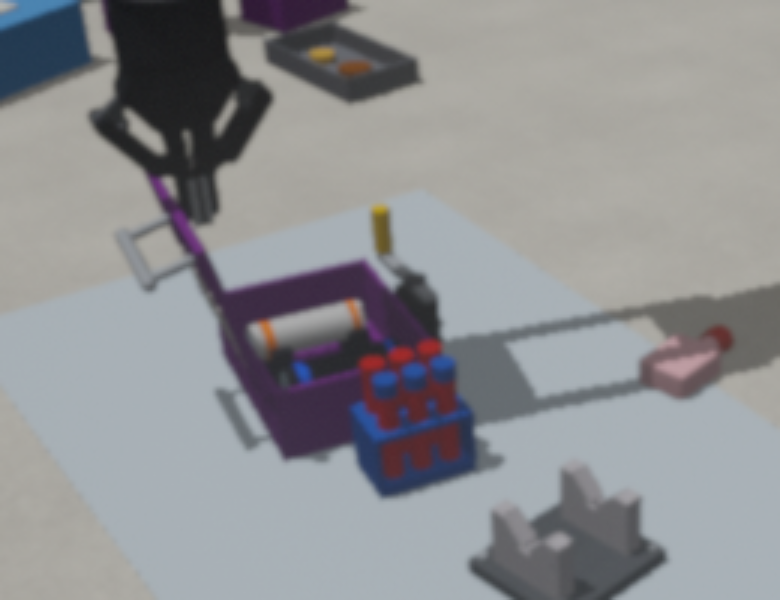

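```bash
python3 - <<'E'
from h import *
plan((case(-150,36,240),(-90,0,-9)),(case(-150,36,240),(-90,0,-99)))
E
```

```text
t 9.47 p [ 716.825 -158.243  165.857] rpy [-90.043   0.361  -9.19 ] F [-1.098 -0.287 -0.583] gap -0.3
[-0.777, -0.242, 0.118] [0.0, -0.002, -0.004]
[-0.777, -0.242, 0.118] [0.004, 0.998, -0.003]
```

Emit:
move_arm(
  linear=[
    [-0.1,-0.05,0],
    [-0.2,-0.2,0],
    [-0.777,-0.242,0.118],
    [-0.777,-0.242,0.118],
    [-0.777,-0.242,0.118],
    [-0.777,-0.242,0.118],
    [-0.777,-0.242,0.118],
    [-0.777,-0.242,0.118],
    [-0.777,-0.242,0.118],
    [-0.777,-0.242,0.118],
    [-0.777,-0.242,0.118],
    [-0.777,-0.242,0.118],
  ],
  twist=[
    [0,0,0],
    [0,0,0],
    [0,0.998,0],
    [0,0.998,0],
    [0,0.998,0],
    [0,0.998,0],
    [0,0.998,0],
    [0,0.998,0],
    [0,0.998,0],
    [0,0.998,0],
    [0,0.998,0],
    [0,0.998,0],
  ],
  hand=[-1,-1,0,0,0,0,0,0,0,0,0,0],
)

```text
time: 10.47
tool_pos: [493.1, -86.2, 241.4]
tcp_rot: [-90.2, 0.0, -81.2]
ft_force: [0.6, -0.4, 0.6]
finger_gap: 42.9
```

```bash
python3 - <<'E'
from h import *
from bench import r
s=r.snapshot("top");np.savez("top5.npz",**s)
cv2.imwrite("pics/top5.png",cv2.resize(s["frame"][120:320,340:580,::-1],None,fx=3,fy=3))
plan()
E
```

```text
t 10.52 p [493.142 -86.206 241.35 ] rpy [-90.227   0.009 -81.724] F [ 0.205 -0.115 -0.061] gap 42.8
```

View pics/top5.png

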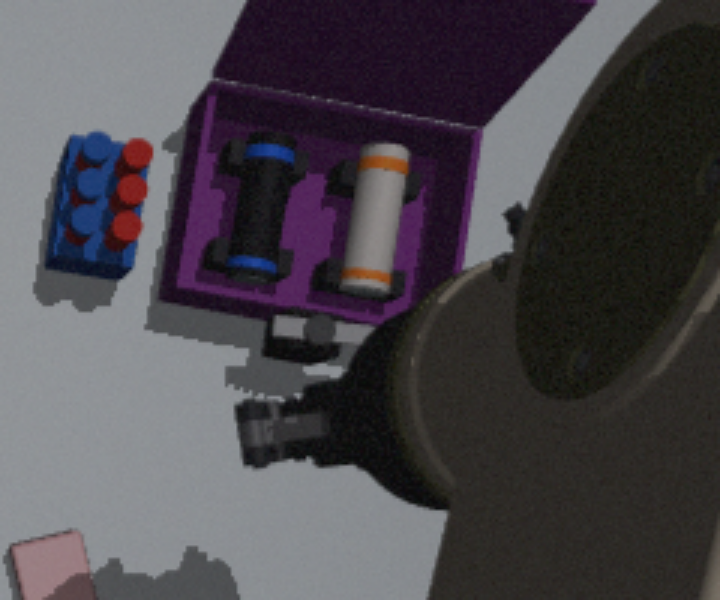

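The black barrel with blue bands is in the left (+y) nest, with bands at crop (270,152) and (253,265). The lid stands past upright. I'll now measure the barrel, the lid angle and the rack's reference position.

```bash
python3 - <<'E'
from h import *
s=np.load("top5.npz");hsv=cv2.cvtColor(s["frame"],cv2.COLOR_RGB2HSV).astype(int);X=cloud(s)
b=(hsv[...,0]>100)&(hsv[...,0]<122)&(hsv[...,1]>150);v,u=np.mgrid[:480,:640]
W=X-np.r_[C,0];cc=np.stack([W[...,:2]@cx,W[...,:2]@cy,X[...,2]],-1)
for lo,hi in((160,185),(195,225)):
    m=b&(u>412)&(u<440)&(v>lo)&(v<hi)&(X[...,2]>30); print(m.sum(),np.mean(cc[m],0),cc[m].min(0),cc[m].max(0))
m=(abs(cc[...,0])<60)&(abs(cc[...,1]-36)<20)&(X[...,2]>40)&(X[...,2]<54);print("barrel",cc[m].min(0),cc[m].max(0),np.median(cc[m],0),np.percentile(cc[m],[2,98],axis=0))
m=(cc[...,0]>55)&(cc[...,0]<120)&(abs(cc[...,1])<70)&(X[...,2]>80)&(v<170)
print("lid",m.sum(),np.polyfit(cc[m][:,2],cc[m][:,0],1))
plan((case(0,36,150),(-90,0,-99)),(case(0,36,17),(-90,0,-99)))
E
```

```text
75 [31.795 37.517 44.484] [26.571 19.471 32.314] [36.965 50.776 49.545]
67 [-39.348  38.528  44.736] [-43.364  21.482  30.131] [-35.416  51.013  49.342]
barrel [-48.116  20.162  40.03 ] [59.967 52.413 53.447] [-1.819 37.537 45.66 ] [[-46.934  24.16   40.403]
 [ 59.279  48.916  49.854]]
lid 3778 [ 0.272 48.319]
t 10.52 p [493.142 -86.206 241.35 ] rpy [-90.227   0.009 -81.724] F [ 0.205 -0.115 -0.061] gap 42.8
[0.148, 0.303, 0.478] [0.003, 0.192, 0.0]
[0.148, 0.746, 0.48] [0.003, 0.192, 0.0]
```

```bash
python3 - <<'E'
from h import *
k=(-90,0,-99)
s=np.load("top5.npz");X=cloud(s);W=X-np.r_[C,0];y=W[...,:2]@cy;x=W[...,:2]@cx
for z in(60,85): m=(X[...,2]>z)&(abs(x)<60)&(y>90)&(y<200);print("rack case y",y[m].min(),y[m].max(),np.nanmax(X[m][:,2]))
plan((case(-3.5,37.5,150),k),(case(-3.5,37.5,90),k))
E
```

```text
rack case y 116.59963647181748 158.12072236918235 94.93187887025633
rack case y 116.59963647181748 158.12072236918235 94.93187887025633
t 10.52 p [493.142 -86.206 241.35 ] rpy [-90.227   0.009 -81.724] F [ 0.205 -0.115 -0.061] gap 42.8
[0.14, 0.303, 0.468] [0.003, 0.192, 0.0]
[0.14, 0.503, 0.469] [0.003, 0.192, 0.0]
```

Emit:
move_arm(
  linear=[
    [0.14,0.303,0.468],
    [0.14,0.303,0.468],
    [0.14,0.303,0.468],
    [0.14,0.303,0.468],
    [0.14,0.303,0.468],
    [0.14,0.303,0.468],
    [0.14,0.503,0.469],
    [0.14,0.503,0.469],
    [0.14,0.503,0.469],
    [0.14,0.503,0.469],
    [0.14,0.503,0.469],
  ],
  twist=[
    [0,0.192,0],
    [0,0.192,0],
    [0,0.192,0],
    [0,0.192,0],
    [0,0.192,0],
    [0,0.192,0],
    [0,0.192,0],
    [0,0.192,0],
    [0,0.192,0],
    [0,0.192,0],
    [0,0.192,0],
  ],
  hand=[-0.08,-0.08,-0.08,-0.08,-0.08,-0.08,-0.08,-0.08,-0.08,-0.08,-0.08],
)

```text
time: 11.43
tool_pos: [639.2, -108.0, 93.8]
tcp_rot: [-89.9, -0.1, -99.0]
ft_force: [0.4, -0.4, 0.3]
finger_gap: 39.2
```

```bash
python3 - <<'E'
from h import *
k=(-90,0,-99)
plan((case(-3.5,37.5,50),k),(case(-3.5,37.5,13),k))
E
```

```text
t 11.43 p [ 639.159 -107.954   93.766] rpy [-89.949  -0.085 -98.956] F [ 0.387 -0.445  0.267] gap 39.2
[-0.001, 0.146, -0.005] [-0.001, 0.0, 0.001]
[-0.001, 0.269, -0.005] [-0.001, 0.0, 0.001]
```

Emit:
move_arm(
  linear=[
    [0,0.05,-0.005],
    [0,0.1,-0.005],
    [0,0.15,-0.005],
    [0,0.19,-0.005],
    [0,0.22,-0.005],
    [0,0.22,-0.005],
  ],
  twist=[
    [0,0,0],
    [0,0,0],
    [0,0,0],
    [0,0,0],
    [0,0,0],
    [0,0,0],
  ],
  hand=[-0.08,-0.08,-0.08,-0.08,-0.08,-0.08],
)

```text
time: 11.93
tool_pos: [635.9, -107.4, 24.8]
tcp_rot: [-90.2, -0.1, -98.9]
ft_force: [0.8, -0.0, 0.0]
finger_gap: 39.3
```

Emit:
move_arm(
  linear=[
    [0,0.025,0],
    [0,0.05,0],
    [0,0.05,0],
  ],
  twist=[
    [0,0,0],
    [0,0,0],
    [0,0,0],
  ],
  hand=[-0.08,-0.08,-0.08],
)

```text
time: 12.18
tool_pos: [638.9, -108.3, 16.0]
tcp_rot: [-89.9, -0.1, -98.9]
ft_force: [-11.1, -0.9, 31.5]
finger_gap: 39.2
```

Emit:
move_arm(
  linear=[
    [0,-0.012,0],
    [0,-0.02,0],
  ],
  twist=[
    [0,0,0],
    [0,0,0],
  ],
  hand=[-0.08,-0.08],
)

```text
time: 12.35
tool_pos: [640.8, -108.9, 24.5]
tcp_rot: [-89.6, -0.1, -98.9]
ft_force: [0.2, -0.0, 0.4]
finger_gap: 39.4
```

```bash
python3 - <<'E'
from h import *
from bench import r
s=r.snapshot("scene");np.savez("scene6.npz",**s);cv2.imwrite("pics/scene6.png",cv2.resize(s["frame"][150:300,150:340,::-1],None,fx=4,fy=4,interpolation=cv2.INTER_CUBIC))
plan();print(r.sense()["wrist_torque"])
E
```

```text
t 12.4 p [ 640.477 -108.754   23.96 ] rpy [-89.657  -0.109 -98.923] F [0.876 1.402 1.164] gap 39.0
[ 0.031 -0.004 -0.054]
```

View pics/scene6.png

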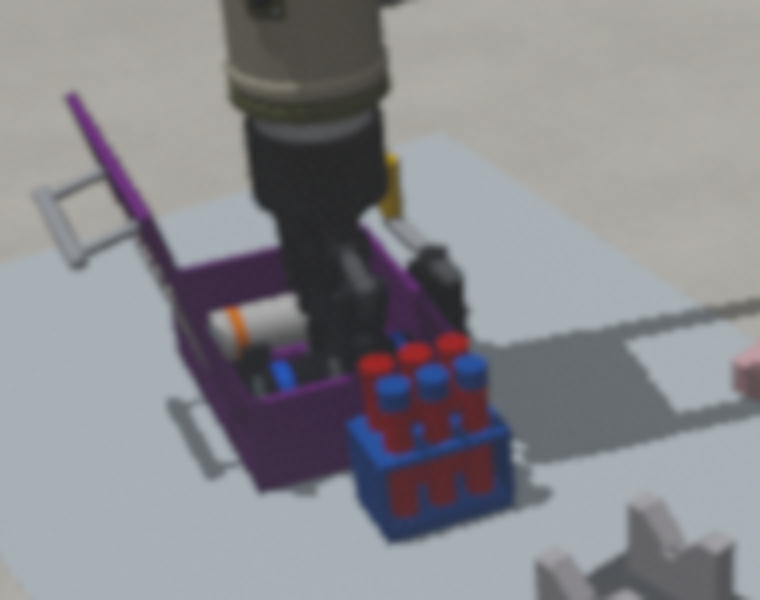

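```bash
python3 - <<'E'
from h import *
k=(-90,0,-99)
plan((case(-3.5,37,20),k))
E
```

```text
t 12.4 p [ 640.477 -108.754   23.96 ] rpy [-89.657  -0.109 -98.923] F [0.876 1.402 1.164] gap 39.0
[-0.001, 0.013, -0.009] [-0.004, 0.001, 0.001]
```

Emit:
move_arm(
  linear=[
    [0,0.01,-0.009],
    [0,0.01,-0.009],
    [0,0.01,-0.009],
    [0,0.01,-0.009],
    [0,0.01,-0.009],
    [0,0.01,-0.009],
    [0,0.01,-0.009],
  ],
  twist=[
    [-0.004,0,0],
    [-0.004,0,0],
    [-0.004,0,0],
    [-0.004,0,0],
    [-0.004,0,0],
    [-0.004,0,0],
    [-0.004,0,0],
  ],
  hand=[-0.08,-0.08,-1,-1,-1,-1,-1],
  force=60,
)

```text
time: 12.98
tool_pos: [636.9, -110.0, 20.1]
tcp_rot: [-90.1, -0.2, -99.0]
ft_force: [-2.4, -7.2, 1.4]
finger_gap: 28.5
```

Emit:
move_arm(
  linear=[
    [0,-0.03,0],
    [0,-0.07,0],
    [0,-0.15,0],
    [0,-0.25,0],
    [0,-0.37,0],
    [0,-0.5,0],
    [0,-0.55,0],
    [0,-0.55,0],
    [0,-0.55,0],
  ],
  twist=[
    [0,0,0],
    [0,0,0],
    [0,0,0],
    [0,0,0],
    [0,0,0],
    [0,0,0],
    [0,0,0],
    [0,0,0],
    [0,0,0],
  ],
  hand=[-1,-1,-1,-1,-1,-1,-1,-1,-1],
)

```text
time: 13.73
tool_pos: [638.2, -109.2, 187.1]
tcp_rot: [-89.9, -0.2, -98.9]
ft_force: [-0.3, -0.1, -2.4]
finger_gap: 28.1
```

```bash
python3 - <<'E'
from h import *
k=(-90,0,-80)
V=np.r_[613.5,152]
plan((np.r_[V,185],k),(np.r_[V,130],k))
from bench import r
s=r.snapshot("scene");np.savez("scene7.npz",**s);cv2.imwrite("pics/scene7.png",cv2.resize(s["frame"][110:260,150:340,::-1],None,fx=4,fy=4,interpolation=cv2.INTER_CUBIC))
E
```

```text
t 13.73 p [ 638.215 -109.237  187.07 ] rpy [-89.924  -0.237 -98.936] F [-0.344 -0.078 -2.383] gap 28.1
[-0.847, 0.003, -0.217] [-0.0, -0.21, 0.003]
[-0.848, 0.186, -0.217] [-0.0, -0.21, 0.003]
```

View pics/scene7.png

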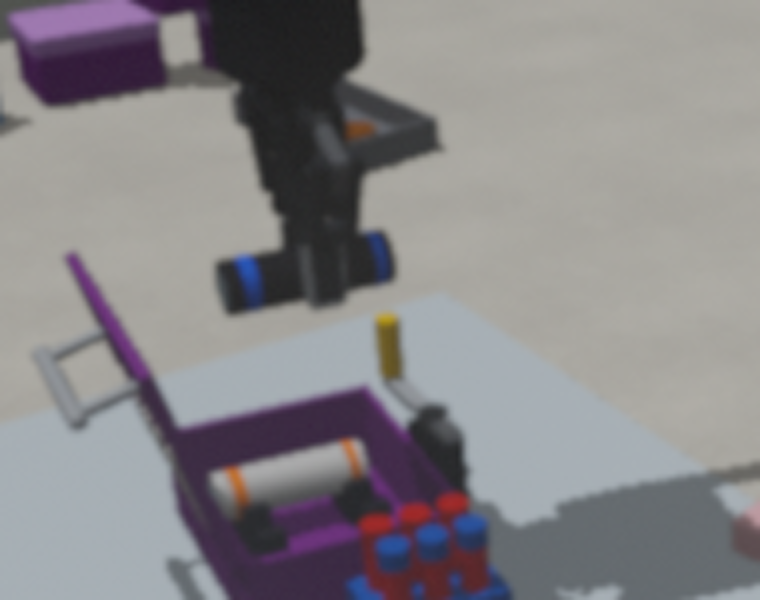

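The barrel is held roughly level, with bands at crop (248,280) and (378,257). The white tube is still in its nest. I'll measure the in-grip offset from the bands.

```bash
python3 - <<'E'
from h import *
s=np.load("scene7.npz");hsv=cv2.cvtColor(s["frame"],cv2.COLOR_RGB2HSV).astype(int);X=cloud(s)
b=((hsv[...,0]>100)&(hsv[...,0]<122)&(hsv[...,1]>150)).astype(np.uint8)
n,l,st,ce=cv2.connectedComponentsWithStats(b[110:260,150:340])
p=np.array([638.2,-109.2]);R=Ro.from_euler("xyz",(-89.92,-.24,-98.94),degrees=True).as_matrix()
for i in range(1,n):
    if st[i,4]>12:
        m=np.zeros(b.shape,bool);m[110:260,150:340]=l==i
        q=np.nanmedian(X[m],0);print(ce[i]+[150,110],st[i],q,"tool",(q-np.r_[p,187.07])@R)
E
```

```text
[211.95 178.55] [59 65  6 10 40] [ 676.142 -105.605  212.378] tool [ -9.341 -25.296  36.958]
[267.222 241.148] [114 129   7   5  27] [619.617   8.417  93.139] tool [-113.693   93.405  -36.766]
[257.444 244.111] [105 132   6   6  27] [641.289   5.717  93.33 ] tool [-114.392   93.241  -14.937]
[247.781 246.656] [ 95 134   7   6  32] [662.077   2.217  92.779] tool [-114.168   93.822    6.142]
[239.6  257.28] [ 87 145   8   5  25] [670.709 -27.126  54.628] tool [-86.683 132.107  19.175]
[271.867 258.067] [117 146   9   4  15] [615.516  16.312  53.714] tool [-121.02   132.792  -42.099]
```

Emit:
move_arm(
  linear=[
    [-0.84,0.003,-0.217],
    [-0.84,0.003,-0.217],
    [-0.84,0.003,-0.217],
    [-0.84,0.003,-0.217],
    [-0.84,0.003,-0.217],
    [-0.84,0.003,-0.217],
    [-0.84,0.003,-0.217],
    [-0.84,0.003,-0.217],
    [-0.84,0.003,-0.217],
    [-0.84,0.003,-0.217],
  ],
  twist=[
    [0,-0.21,0],
    [0,-0.21,0],
    [0,-0.21,0],
    [0,-0.21,0],
    [0,-0.21,0],
    [0,-0.21,0],
    [0,-0.21,0],
    [0,-0.21,0],
    [0,-0.21,0],
    [0,-0.21,0],
  ],
  hand=[-1,-1,-1,-1,-1,-1,-1,-1,-1,-1],
)

```text
time: 14.62
tool_pos: [611.1, 148.9, 181.3]
tcp_rot: [-90.4, -0.2, -80.1]
ft_force: [0.8, 1.0, -2.3]
finger_gap: 28.3
```

```bash
python3 - <<'E'
from h import *
from bench import r
def bands(s,p,e):
    hsv=cv2.cvtColor(s["frame"],cv2.COLOR_RGB2HSV).astype(int);X=cloud(s)
    R=Ro.from_euler("xyz",e,degrees=True).as_matrix();T=(X-p)@R
    m=(hsv[...,0]>100)&(hsv[...,0]<125)&(hsv[...,1]>110)&(abs(T[...,0])<22)&(abs(T[...,1]+15)<25)&(abs(T[...,2])<55)
    for k in(m&(T[...,2]>0),m&(T[...,2]<0)):
        t=T[k]; print(k.sum(),np.median(t,0) if k.any() else "",t.min(0) if k.any() else "",t.max(0) if k.any() else "")
bands(np.load("scene7.npz"),np.array([638.2,-109.2,187.07]),(-89.92,-.24,-98.94))
q=r.sense()
for n in("scene","top"): s=r.snapshot(n);np.savez(n+"8.npz",**s);bands(s,q["tool_pos"],q["tcp_rot"])
k=(-90,0,-80);V=np.r_[613.5,152]
plan((np.r_[V,100],k),(np.r_[V,55],k))
E
```

```text
62 [-10.236 -23.016  36.933] [-17.167 -31.032  30.778] [-0.203 -9.336 43.244]
33 [-10.446 -21.676 -33.767] [-17.313 -29.861 -37.657] [ -2.149 -10.065 -29.968]
81 [ -9.266 -25.243  36.566] [-14.85  -31.512  29.598] [  4.063 -11.77   44.339]
9 [-12.582 -17.813 -34.668] [-15.    -20.645 -36.856] [-11.298 -12.129 -32.409]
0   
105 [ -1.396 -25.926 -33.976] [-16.561 -29.616 -38.584] [ 13.207 -14.858 -11.234]
t 14.72 p [611.713 148.388 182.139] rpy [-90.284  -0.181 -80.143] F [-0.046  0.369 -1.737] gap 28.4
[-0.012, 0.274, 0.009] [0.003, -0.002, 0.002]
[-0.012, 0.424, 0.01] [0.003, -0.002, 0.002]
```

```bash
python3 - <<'E'
from h import *
k=(-90,0,-80)
plan(([612.1,151.8,90],k),([612.1,151.8,56],k))
E
```

```text
t 14.72 p [611.713 148.388 182.139] rpy [-90.284  -0.181 -80.143] F [-0.046  0.369 -1.737] gap 28.4
[-0.012, 0.307, 0.005] [0.003, -0.002, 0.002]
[-0.012, 0.42, 0.005] [0.003, -0.002, 0.002]
```

Emit:
move_arm(
  linear=[
    [-0.011,0.1,0.004],
    [-0.011,0.2,0.004],
    [-0.011,0.307,0.004],
    [-0.011,0.307,0.004],
    [-0.011,0.307,0.004],
    [-0.011,0.307,0.004],
  ],
  twist=[
    [0.003,0,0],
    [0.003,0,0],
    [0.003,0,0],
    [0.003,0,0],
    [0.003,0,0],
    [0.003,0,0],
  ],
  hand=[-1,-1,-1,-1,-1,-1],
)

```text
time: 15.22
tool_pos: [613.0, 150.8, 91.8]
tcp_rot: [-89.9, -0.2, -80.2]
ft_force: [1.3, -0.5, -0.5]
finger_gap: 28.3
```

```bash
python3 - <<'E'
from h import *
k=(-90,0,-80)
plan(([612.1,151.8,56],k),([612.1,151.8,50],k))
E
```

```text
t 15.22 p [612.998 150.788  91.813] rpy [-89.923  -0.185 -80.211] F [ 1.285 -0.508 -0.539] gap 28.3
[-0.004, 0.119, -0.003] [-0.001, -0.002, 0.002]
[-0.004, 0.139, -0.003] [-0.001, -0.002, 0.002]
```

Emit:
move_arm(
  linear=[
    [-0.004,0.04,-0.003],
    [-0.004,0.08,-0.003],
    [-0.004,0.11,-0.003],
    [-0.004,0.13,-0.003],
    [-0.004,0.14,-0.003],
    [-0.004,0.14,-0.003],
    [-0.004,0.14,-0.003],
  ],
  twist=[
    [-0.001,-0.002,0.002],
    [-0.001,-0.002,0.002],
    [-0.001,-0.002,0.002],
    [-0.001,-0.002,0.002],
    [-0.001,-0.002,0.002],
    [-0.001,-0.002,0.002],
    [-0.001,-0.002,0.002],
  ],
  hand=[-1,-1,-1,-1,-1,-1,-1],
)

```text
time: 15.8
tool_pos: [611.9, 151.7, 49.6]
tcp_rot: [-90.0, -0.0, -80.0]
ft_force: [-0.6, -0.6, -1.7]
finger_gap: 28.0
```

Emit:
move_arm(
  linear=[
    [0,0.005,0],
    [0,0.01,0],
    [0,0.01,0],
  ],
  twist=[
    [0,0,0],
    [0,0,0],
    [0,0,0],
  ],
  hand=[-1,-1,-1],
)

```text
time: 16.05
tool_pos: [611.9, 151.8, 46.6]
tcp_rot: [-90.0, -0.0, -80.0]
ft_force: [-0.5, -0.9, -1.1]
finger_gap: 28.2
```

Emit:
move_arm(
  linear=[
    [0,0.003,0],
    [0,0.007,0],
    [0,0.007,0],
  ],
  twist=[
    [0,0,0],
    [0,0,0],
    [0,0,0],
  ],
  hand=[-1,-1,-1],
)

```text
time: 16.3
tool_pos: [612.6, 151.2, 45.6]
tcp_rot: [-90.0, -0.1, -80.0]
ft_force: [-2.4, -3.6, 4.9]
finger_gap: 28.1
```

Emit:
move_arm(
  linear=[
    [0.004,0.003,0],
    [0.004,0.005,0],
    [0.004,0.005,0],
    [0.004,0.005,0],
  ],
  twist=[
    [0,0,0],
    [0,0,0],
    [0,0,0],
    [0,0,0],
  ],
  hand=[-1,-1,-1,-1],
)

```text
time: 16.63
tool_pos: [613.2, 149.9, 44.2]
tcp_rot: [-89.9, -0.1, -80.0]
ft_force: [1.1, -1.9, -0.1]
finger_gap: 28.0
```

```bash
cat >> h.py <<'E'
def ft():
    from bench import r
    q=r.sense();R=Ro.from_euler("xyz",q["tcp_rot"],degrees=True).inv()
    print("p",q["tool_pos"],"rpy",q["tcp_rot"],"F tool",R.apply(q["ft_force"]),"M tool",R.apply(q["wrist_torque"]),"Fw",q["ft_force"],q["finger_gap"])
E
python3 -c "
from h import *
from bench import r
for i in range(3): ft();r.snapshot('top')
"
```

```text
p [613.198 149.888  44.232] rpy [-89.919  -0.078 -80.032] F tool [2.036 0.121 0.752] M tool [ 0.16  -0.032 -0.321] Fw [ 1.093 -1.875 -0.117] 27.968840384622784
p [613.205 149.878  44.253] rpy [-89.918  -0.079 -80.03 ] F tool [ 2.192 -0.135  1.328] M tool [ 0.089  0.005 -0.322] Fw [ 1.687 -1.929  0.14 ] 28.269232135428144
p [613.188 149.9    44.23 ] rpy [-89.921  -0.08  -80.028] F tool [ 2.896 -0.526  1.154] M tool [ 0.204 -0.037 -0.335] Fw [ 1.637 -2.652  0.531] 28.34906628881187
```

Emit:
move_arm(
  linear=[
    [0.003,0.003,-0.002],
    [0.004,0.006,-0.002],
    [0.004,0.006,-0.002],
    [0.004,0.006,-0.002],
  ],
  twist=[
    [0,0,0],
    [0,0,0],
    [0,0,0],
    [0,0,0],
  ],
  hand=[-1,-1,-1,-1],
)

```text
time: 17.12
tool_pos: [613.2, 149.6, 44.0]
tcp_rot: [-89.8, -0.0, -80.0]
ft_force: [-3.5, 1.8, 9.5]
finger_gap: 28.2
```

```bash
python3 -c "
from h import *
from bench import r
for i in range(3): ft();r.snapshot('top')
"
```

```text
p [613.239 149.636  43.967] rpy [-89.843  -0.011 -80.007] F tool [-2.43  -9.472 -3.14 ] M tool [-0.486  0.005  0.371] Fw [-3.54   1.846  9.463] 28.221336255128765
p [613.263 149.652  43.974] rpy [-89.839  -0.01  -80.006] F tool [ -1.659 -10.57   -2.955] M tool [-0.547  0.012  0.359] Fw [-3.228  1.118 10.562] 28.033554312555417
p [613.227 149.664  43.96 ] rpy [-89.843  -0.01  -80.006] F tool [-2.177 -9.974 -2.639] M tool [-0.513  0.025  0.4  ] Fw [-3.004  1.683  9.967] 28.17161274128599
```

Emit:
move_arm(
  linear=[
    [0.002,0.005,-0.0035],
    [0.0015,0.005,-0.0045],
    [0.0015,0.005,-0.0045],
    [0.0015,0.005,-0.0045],
  ],
  twist=[
    [0,0,0],
    [0,0,0],
    [0,0,0],
    [0,0,0],
  ],
  hand=[-1,-1,-1,-1],
)

```text
time: 17.6
tool_pos: [613.2, 149.7, 44.0]
tcp_rot: [-89.7, 0.0, -80.0]
ft_force: [1.8, 1.3, 7.3]
finger_gap: 27.9
```

```bash
python3 -c "
from h import *
from bench import r
for i in range(3): ft();s=r.snapshot(['scene','top','scene'][i]);np.savez(f'fin{i}.npz',**s)
a=np.load('fin0.npz')['frame'][200:350,240:390,::-1]
cv2.imwrite('pics/fin.png',cv2.resize(a,None,fx=4,fy=4,interpolation=cv2.INTER_CUBIC))
# centring along groove: bands vs saddles/plate in the block frame, same camera
V=np.array([613.5,152,0]);Rv=Ro.from_euler('z',10,degrees=True).as_matrix()
for n in(0,1):
    s=np.load(f'fin{n}.npz');X=cloud(s);T=(X-V)@Rv;hsv=cv2.cvtColor(s['frame'],cv2.COLOR_RGB2HSV).astype(int)
    m=(hsv[...,0]>100)&(hsv[...,0]<125)&(hsv[...,1]>110)&(abs(T[...,0])<60)&(abs(T[...,1])<25)&(T[...,2]>45)&(T[...,2]<85)
    for k in(m&(T[...,0]>0),m&(T[...,0]<0)): print('band',k.sum(),np.median(T[k],0) if k.any() else '')
    m=(abs(T[...,0])<60)&(abs(T[...,1])<55)&(T[...,2]>6)&(T[...,2]<18); print('plate',m.sum(),np.percentile(T[m],[1,99],axis=0))
"
```

```text
p [613.219 149.684  43.995] rpy [-89.669   0.024 -79.992] F tool [-0.951 -7.252  2.019] M tool [0.008 0.011 0.061] Fw [1.782 1.277 7.264] 27.899617566510617
p [613.236 149.665  44.002] rpy [-89.669   0.025 -79.994] F tool [-1.16  -6.964  1.062] M tool [0.099 0.004 0.039] Fw [0.805 1.316 6.971] 28.167659215415338
p [613.221 149.645  43.976] rpy [-89.673   0.022 -79.992] F tool [-0.636 -6.8    0.887] M tool [0.085 0.019 0.051] Fw [0.725 0.771 6.806] 27.731227743319035
band 77 [35.309  6.333 69.808]
band 2 [-33.929  11.395  58.228]
plate 861 [[-45.312 -44.949   6.513]
 [ 51.27   41.958  17.645]]
band 0 
band 73 [-35.176  -0.263  69.361]
plate 710 [[-49.701 -44.289   7.265]
 [  3.009  44.309  15.042]]
```

View pics/fin.png

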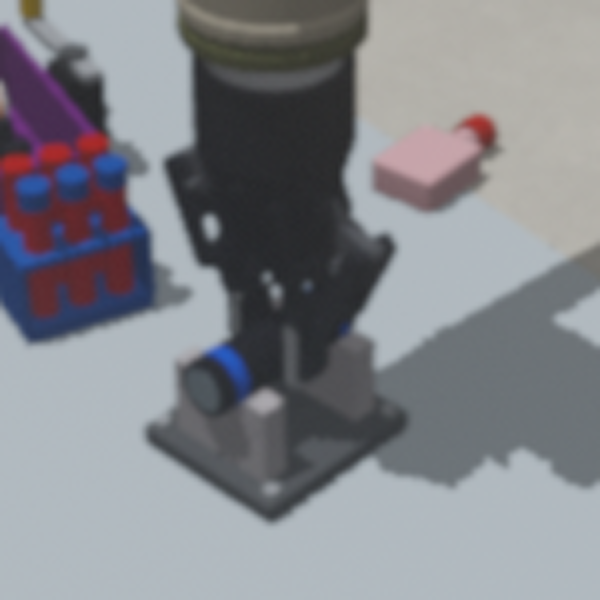

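Emit:
move_arm(
  linear=[
    [0.0005,0.006,-0.0035],
    [0.0003,0.0073,-0.0035],
    [0.0003,0.0073,-0.0035],
    [0.0003,0.0073,-0.0035],
    [0.0003,0.0073,-0.0035],
    [0.0003,0.0073,-0.0035],
  ],
  twist=[
    [0,0,0],
    [0,0,0],
    [0,0,0],
    [0,0,0],
    [0,0,0],
    [0,0,0],
  ],
  hand=[-1,-1,-1,-1,-1,-1],
)

```text
time: 18.25
tool_pos: [613.3, 149.7, 43.9]
tcp_rot: [-89.5, 0.0, -80.0]
ft_force: [-1.9, -1.9, 12.7]
finger_gap: 28.2
```

```bash
python3 -c "
from h import *
from bench import r
for i in range(4): ft();s=r.snapshot('top')
X=cloud(s);W=X-np.r_[C,0];cc=np.stack([W[...,:2]@cx,W[...,:2]@cy,X[...,2]],-1)
hsv=cv2.cvtColor(s['frame'],cv2.COLOR_RGB2HSV).astype(int);v,u=np.mgrid[:480,:640]
m=(cc[...,0]>55)&(cc[...,0]<120)&(abs(cc[...,1])<70)&(X[...,2]>80)&(v<170);print('lid',np.polyfit(cc[m][:,2],cc[m][:,0],1))
m=(hsv[...,0]>15)&(hsv[...,0]<32)&(hsv[...,1]>150)&(X[...,2]>108)&(X[...,2]<125);k=np.nanmean(X[m],0);print('knob',k,m.sum(),'latch rad',np.radians((np.degrees(np.arctan2(*(k[:2]-PIV)[::-1]))+360)-171))
m=(hsv[...,0]>4)&(hsv[...,0]<18)&(hsv[...,1]>150)&(abs(cc[...,0])<60)&(abs(cc[...,1]+36)<25);print('white bands',m.sum(),np.mean(cc[m],0))
"
```

```text
p [613.273 149.721  43.924] rpy [-89.537   0.029 -79.98 ] F tool [  1.555 -12.694  -2.127] M tool [-0.597 -0.031 -0.23 ] Fw [-1.924 -1.925 12.676] 28.242696188902222
p [613.301 149.725  43.941] rpy [-89.533   0.028 -79.981] F tool [  1.004 -12.354  -3.341] M tool [-0.552  0.015 -0.144] Fw [-3.213 -1.594 12.325] 28.079263427625268
p [613.278 149.732  43.929] rpy [-89.535   0.03  -79.983] F tool [  1.445 -12.16   -2.461] M tool [-0.594 -0.027 -0.161] Fw [-2.268 -1.874 12.138] 28.14683170251996
p [613.315 149.714  43.946] rpy [-89.532   0.027 -79.981] F tool [  0.558 -12.546  -3.243] M tool [-0.616 -0.005 -0.179] Fw [-3.196 -1.137 12.518] 28.234446060978904
lid [ 0.272 48.298]
knob [ 552.768 -191.309  113.456] 76 latch rad 1.6322805455774225
white bands 112 [  7.099 -32.876  44.04 ]
```

Emit:
move_arm(
  linear=[
    [0.0011,0.0063,-0.0046],
    [0.0011,0.0063,-0.0046],
    [0.0011,0.0063,-0.0046],
    [0.0011,0.0063,-0.0046],
    [0.0011,0.0063,-0.0046],
  ],
  twist=[
    [0,0,0],
    [0,0,0],
    [0,0,0],
    [0,0,0],
    [0,0,0],
  ],
  hand=[-1,-1,-1,-1,-1],
)

```text
time: 18.87
tool_pos: [613.3, 149.7, 44.0]
tcp_rot: [-89.4, 0.0, -80.0]
ft_force: [0.3, 0.6, 9.6]
finger_gap: 28.4
```

```bash
python3 -c "
from h import *
from bench import r
for i in range(5): ft();s=r.snapshot('top')
"
```

```text
p [613.308 149.678  43.967] rpy [-89.362   0.049 -79.973] F tool [-0.528 -9.562  0.519] M tool [-0.205 -0.019 -0.021] Fw [0.315 0.584 9.568] 28.381467813577853
p [613.308 149.733  43.956] rpy [-89.362   0.051 -79.969] F tool [  0.056 -10.245  -1.244] M tool [-0.2   -0.018 -0.048] Fw [-1.326 -0.301 10.23 ] 27.957268769168298
p [613.344 149.684  43.984] rpy [-89.359   0.05  -79.974] F tool [-0.265 -9.931 -0.988] M tool [-0.265  0.02  -0.034] Fw [-1.127  0.061  9.919] 28.06831187397092
p [613.297 149.71   43.94 ] rpy [-89.364   0.051 -79.972] F tool [ 0.509 -9.311 -0.468] M tool [-0.214  0.023 -0.058] Fw [-0.472 -0.609  9.305] 28.118438544811674
p [613.298 149.718  43.98 ] rpy [-89.363   0.05  -79.969] F tool [-0.624 -9.998 -0.495] M tool [-0.252 -0.032 -0.047] Fw [-0.704  0.501  9.993] 27.644166702955744
```

The push is about 9.8 N straight down, steady, with almost no sideways force. Handing in.

```bash
python3 -c "
from bench import r
r.hand_in();print('done')"
```

```text
the job is handed in; nothing more can be done
done
```

The job is handed in at about 19 s of the 72 s allowed. The barrel lies in the V-block groove and the gripper is still holding it and pressing down.

- **Latch:** I swung the lever to its stop. The arm's position gave 1.69 rad. The last camera check read 1.63 rad, well past the 1.3 rad where the nose clears the lid.
- **Lid:** It stands about 15° past upright on its own. I lifted it by the handle to roughly 67° and then pushed its inner face with the shut fingers.
- **Barrel:** It was in the nest nearer the rack. Its bands now read +35.3 and -35.2 mm along the block, so it is centred. The tool sits at 44.0 mm, the height expected for a seated barrel.
- **Final push:** About 9.8 N down on average and steady. Sideways force is under about 0.6 N, so both faces carry nearly the same load.

**Disagreements:**
- While lowering into the case, the gripper touched something I could not identify, with about 31 N (33 N in all) at the wrist. I backed off and gripped the barrel a few millimetres higher.
- The V-block sat about 2 mm from where the camera placed it across the groove. I corrected that by feel.
- The tool is tilted about 0.6° after the small corrections.

The white tube is in its nest. The rack and flask looked untouched in the last picture; I did not check the spray bottle again, but the arm never went near it.

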